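# Snap the bearing cover into a brush-cutter gear head

### The job

Take the seating tool out of its wooden tray and, with it, press the loose bearing cover squarely into the gear head until it clicks fully home, with its flange flush on the casing; push by feel and never harder than 30 N, and do not press the cover with the fingers. Then stand the tool upright in its tray again and let go, leaving the other things on the bench as they are.

Things in the scene. Friction and masses are not known exactly. Their poses are not given: they have to be found in the camera images.
- gearhead: Aluminium brush-cutter gear head, a pot 68 mm across, mouth-up on a dark steel nest 130 x 100 mm, 92 mm high in all. +x points along a side stub (33 mm thick, 28 mm below the mouth, reaching 130 mm out). Origin on the pot's axis 62 mm below the mouth, z up. The nest slides only up and down: pushed with 2-6 N it sinks 5 to 17 mm (unknown beforehand) onto a hard stop, and stays down.
- mouth (a point): Centre of the gear head's mouth, level with its rim; z up; sinks with the nest. Bore 43 mm wide. Sprung noses in it hold the cover up: with the nest on its stop they resist with a force rising to 10-16 N, then give with a click (force falls to almost nothing) about 3 mm before home; then the flange meets the rim and the force climbs steeply.
- cover: Loose steel bearing cover, 90 g: flange 58 mm across, 4 mm thick, with a stud 12 mm across and 8 mm high in the middle of its top and a tapered plug below. Origin at the centre of the flange's underside, z up. At first it sits level on the gear head, its origin 9 mm above the mouth; home, its origin is level with the mouth. It tips if pressed off its middle.
- tool: Seating tool, 100 mm high, 0.2 to 0.4 kg, upright in the tray: steel head 48 mm across, 24 mm high, and a plain black round handle 28 mm across from 24 to 100 mm up. Origin at the centre of its lower face, z up. A recess in that face, 22 mm wide and 14 mm deep, goes over the cover's stud, so that the flat rim presses on the flange.
- tray: Fixed shallow plywood tray, 110 x 110 mm outside, walls 6 mm thick and 20 mm high, inner floor 6 mm up, 98 mm wide inside. Origin under its centre, z up.
- funnel: Bystander: red plastic funnel standing mouth-down, 72 mm wide, 75 mm high; origin under its centre. Leave alone.
- socket: Bystander: steel spark-plug socket, a plain tube 25 mm across and 65 mm high standing on end; origin under its centre. Leave alone.
- driver: Bystander: screwdriver lying on the bench along its x axis. Leave alone.
There are look-alikes about, which are no part of the job. Of the things that look like the tray, take the one that is farthest from the robot's base at the start.

How it is judged:
On the way, in this order (a step that is already met when the one before it is completed fails the run):
1. the tool is lifted out of the tray (z of tool in the frame of tray above 0.03 m), for 0.1 s.
2. the tool presses on the cover, still proud of the mouth, with more than 4 N (contact force between tool and cover above 4 N and z of cover in the frame of mouth above 0.002 m).
3. the cover has clicked home in the gear head (z of cover in the frame of mouth below 0.0015 m and horizontal distance between cover and mouth below 0.004 m and angle between the z axis of cover and the z axis of gearhead, either way round below 0.05 rad), for 0.2 s.
At the end, for the whole second after the job is handed in: The cover is clicked home: its origin within 1.5 mm of the mouth's level, within 4 mm of its centre and square to within 0.05 rad; the tool stands upright (within 0.1 rad) on the floor of its tray, within 40 mm of the tray's centre, released and at rest (all of step 3 and z of cover in the frame of mouth above -0.003 m and horizontal distance between tool and tray below 0.04 m and z of tool in the frame of tray below 0.01 m and angle between tool's own z axis and vertical below 0.1 rad and linear speed of tool below 0.02 m/s); the robot touches nothing.
It fails at once if the tool pushes on the cover with more than 30 N (contact force between tool and cover above 30 N).
It fails at once if the fingers press the cover with more than 2 N (contact force between the fingers and cover above 2 N).
It fails at once if the funnel is moved by more than 25 mm (distance of funnel from where it was at the start of the episode above 0.025 m).
It fails at once if the socket is moved by more than 25 mm (distance of socket from where it was at the start of the episode above 0.025 m).
It fails at once if the screwdriver is moved by more than 25 mm (distance of driver from where it was at the start of the episode above 0.025 m).
It also fails if it takes over 72 s, if anything falls off the work surface, if the arm or the gripper's body presses on something with over 40 N, if the wrist force passes 120 N, or if a joint passes its speed limit or range.

### The arm

A 7-joint arm with a two-finger parallel gripper is mounted at the origin on the work surface. World frame = base frame: x ahead of the robot, y to its left, z up, the work surface at z = 0. Lengths are in m, angles in rad, forces in N, time in s.
With the tool pointing down it reaches from about 0.425 to 0.95 m from the base axis. Payload 4.7 kg.
Tool frame: the origin (TCP) lies at the very end of the fingers, on their centre line; the grasp point (between the pads) lies 19 mm behind it; z points along the fingers, y is the line along which they close (so a half turn about z gives the same grasp; the last joint's range is limited). The gripper opens to 87 mm and grips with 3 to 60 N. Pads are 19 mm wide; open, the fingers measure 117 mm over their backs; the gripper's body (75 mm by 190 mm) begins 51 mm behind the grasp point.
Start: joints at [-1.249, 0.469, -0.049, 1.532, 0.024, 1.141, -0.082], TCP at [0.232, 0.634, 0.223] pointing down, gripper open.
Joint ranges: [-2.59, 2.59], [-0.33, 1.99], [-1.39, 1.29], [0.1, 2.45], [-1.04, 4.18], [0.21, 1.99], [-2.66, 2.66]. Speed limits (rad/s): [2.57, 2.57, 3.14, 3.14, 3.14, 3.14, 3.14].

### API

Orientations are given as a rotation vector (axis times angle).
In Python, from station import robot gives the robot as it stands.
- The arm moves only by the tool jog_arm, never from a script. Its argument "commands" is a list of rows, each a list of 7 numbers: the shift along the world's x, y, z in mm, then the turn, a rotation vector about the world's x, y, z in degrees, then the opening, from 0 (shut) to 1 (fully open). In form: [[tx, ty, tz, wx, wy, wz, grip], ...]. A call has 1 to 10 rows; each row shifts and turns the commanded pose from where the row before left it; what a row does not reach is not made up. A row lasts 1/10 s, in which the tool goes at most 50 mm and 8.59 degrees, less where a joint would pass 70% of its speed; a pose out of reach is approached as far as the arm can. A call with a gripper value outside its range is refused whole. The fingers move at their own pace and stop on an object; the grip force is fixed at half the most. Time passes only in rows, so rows that do not move let the fingers close. It gives the time, the measured TCP pose, the force, the opening and the grip force at its end, in the units of the state.
- robot.state(): the state, without advancing time (a new reading comes with each control period).
- robot.camera(name): name is "scene" or "top" or "wrist"; returns a dict with "image" (384x512x3 uint8, red, green, blue), "z_map" (384x512 float32, m along the optical axis (not along the pixel's ray), 0 where there is no reading), "vertical_fov" (degrees; the focal length in pixels is half the picture's height over the tangent of half this angle, whatever the lens; pixels are square), "cx", "cy" (the principal point, pixels), "R" (3x3) and "t" (3): a world point X has camera coordinates R X + t; the wrist camera has in their place "mount" (4x4, takes a point from camera to tool coordinates, whose origin is the TCP and whose axes are the flange's). Camera axes: x right, y down, z forward; pixel columns grow to the right and rows downward; lengths in m; the calibration is good to about 2 mm. A picture is of the moment at which its call begins: read the wrist's pose just before it.
- robot.close_job(): hands the job in; it is judged then, once.
The state is a dict: "time": time; "joints": joint angles; "joint_vel": joint speeds; "tau": joint torques, N m; "ee_pos": TCP position; "orientation": TCP orientation; "force": force on the tool from outside, world axes, zero at the start; "torque": the same for the moment, N m; "gripper_width": finger opening in m; "gripper_force": force on a finger pad.
Only numpy, scipy, OpenCV 4.12 (cv2) and the standard library are available. Lean on these libraries where they do the work, as an engineer would, in place of code of your own. Each camera call takes 0.05 s, during which the arm holds its last target. There are 200 camera calls.

## Working session

There is one attempt and no reset: what is moved stays moved. The work goes in short steps, Python scripts to look and compute and a tool call to move; the robot and the scene stay as the last step left them, time stands still between calls to the robot, and variables do not carry over. Pictures are saved under pics/ and viewed, at most 10 in all, crops included, and the job is handed in when it is done.

Besides the shell and the picture viewer there is one more tool, called after ">>>" by a JSON object that holds its "name" and its "arguments". jog_arm: Moves the arm, as the interface text tells. Its arguments: {"type":"object","properties":{"commands":{"type":"array"}},"required":["commands"]}

```bash
mkdir -p pics
cat > h.py <<'E'
import numpy as np, cv2
from station import robot
def save(c,f): cv2.imwrite(f,c["image"][:,:,::-1])
def cloud(c):
    z=c["z_map"];h,w=z.shape;f=h/2/np.tan(np.radians(c["vertical_fov"])/2)
    u,v=np.meshgrid(np.arange(w),np.arange(h))
    P=np.stack([(u-c["cx"])*z/f,(v-c["cy"])*z/f,z],-1)
    P=(P-np.array(c["t"]))@np.array(c["R"])
    P[z==0]=np.nan
    return P
E
python3 - <<'E'
from h import *
s=robot.state();print(s)
for n in("scene","top"):
    c=robot.camera(n);save(c,f"pics/{n}.png");np.savez(f"{n}.npz",**c)
    print(n,c["vertical_fov"],c["cx"],c["cy"],c["R"],c["t"])
E
```

```text
{'time': 0.0, 'joints': array([-1.24889961,  0.46943157, -0.04860286,  1.53376269,  0.02411444,
        1.14098603, -0.08227828]), 'joint_vel': array([ 1.18015147e-06,  3.83963627e-04,  3.19255215e-04,  6.76755566e-04,
       -7.23326651e-04, -4.95420884e-04, -1.31961783e-03]), 'tau': array([ 4.94053220e-04, -5.07954669e+01, -8.02818895e-02, -2.36169469e+01,
       -6.13204599e-02,  3.74995172e-02,  1.56220326e-04]), 'ee_pos': array([0.23173504, 0.63330059, 0.22147701]), 'orientation': array([-0.54805756, -3.0931477 ,  0.00311575]), 'force': array([-0.62172767,  0.14598645,  0.17932634]), 'torque': array([-0.0502219 , -0.07913229, -0.00373908]), 'gripper_force': 0.0, 'gripper_width': 0.08697325930526065}
scene 56.87402540472522 251.97551651797522 189.1705489742469 [[-0.70165787  0.7125104   0.0022727 ]
 [ 0.39767982  0.39426526 -0.82849603]
 [-0.59120808 -0.58041695 -0.55999033]] [ 0.40145877 -0.097781    1.29610211]
top 47.71676472792762 255.6375446506866 192.66775843176245 [[ 0.10608703 -0.99435633  0.00101411]
 [-0.97161611 -0.10387765 -0.21253604]
 [ 0.2114419   0.021562   -0.9771527 ]] [-0.10060842  0.51219088  1.29331195]
```

View pics/scene.png

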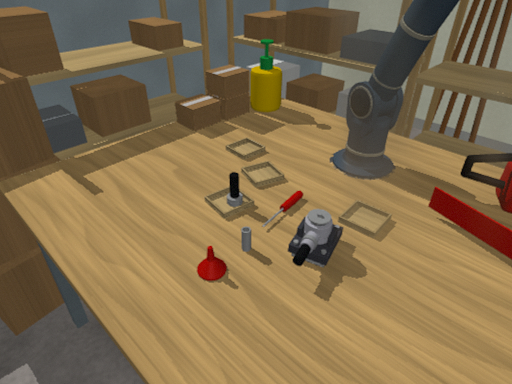

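View pics/top.png

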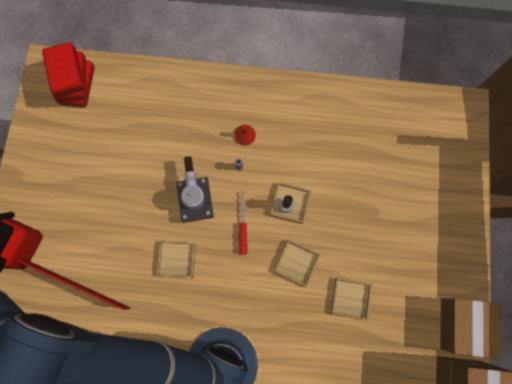

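The scene view shows the tool standing in the tray at (235,190), the gear head with cover at (318,225), funnel at (211,265), socket at (246,240) and driver at (285,207). The top view shows the tool's tray at (290,203) with three empty look-alikes nearer the base, and the gear head at (192,196). Next I'll measure these positions.

Run:
```python
from h import *
for n,boxes in dict(top=dict(gear=(165,150,220,225),tool=(268,180,312,225)),scene=dict(gear=(285,200,350,275),tool=(200,165,260,222))).items():
    c=dict(np.load(n+".npz"));P=cloud(c);im=c["image"].astype(int)
    for k,(a,b,d,e) in boxes.items():
        Q=P[b:e,a:d].reshape(-1,3);col=im[b:e,a:d].reshape(-1,3)
        print(n,k)
        for lo,hi in((.006,.018),(.018,.03),(.03,.05),(.05,.08),(.08,.089),(.089,.096),(.096,.103),(.103,.108),(.108,.125)):
            q=Q[(Q[:,2]>lo)&(Q[:,2]<hi)]
            if len(q)>3: print(lo,hi,len(q),q.mean(0).round(4),'min',q.min(0).round(3),'max',q.max(0).round(3))
    if n=="top":
        for nm,(u,v) in dict(funnel=(245,134),socket=(239,164),driver1=(241,195),driver2=(243,252),t1=(175,259),t2=(295,263),t3=(350,298),t0=(280,212)).items(): print(nm,P[v,u].round(3))
        # tray rim
        Q=P[175:230,262:318].reshape(-1,3);q=Q[(Q[:,2]>.016)&(Q[:,2]<.0225)]
        print(cv2.minAreaRect((q[:,:2]*1000).astype(np.float32)))
        Q=P[170:225,172:217].reshape(-1,3);q=Q[(Q[:,2]>.02)&(Q[:,2]<.04)]
        print(cv2.minAreaRect((q[:,:2]*1000).astype(np.float32)))
```

```text
top gear
0.006 0.018 46 [0.5314 0.1645 0.0083] min [0.4   0.061 0.006] max [0.644 0.252 0.017]
0.018 0.03 30 [0.4462 0.1137 0.0248] min [0.408 0.08  0.018] max [0.546 0.174 0.029]
0.03 0.05 659 [0.4706 0.1383 0.0418] min [0.409 0.081 0.03 ] max [0.557 0.208 0.05 ]
0.05 0.08 419 [0.5253 0.1531 0.0703] min [0.424 0.094 0.05 ] max [0.612 0.195 0.08 ]
0.08 0.089 76 [0.5109 0.1489 0.0837] min [0.451 0.111 0.08 ] max [0.588 0.177 0.089]
0.089 0.096 76 [0.476  0.1402 0.0919] min [0.451 0.112 0.089] max [0.516 0.178 0.096]
0.096 0.103 72 [0.483  0.1439 0.1012] min [0.456 0.112 0.096] max [0.509 0.172 0.103]
0.103 0.108 177 [0.4841 0.1451 0.1053] min [0.456 0.117 0.103] max [0.513 0.172 0.108]
0.108 0.125 40 [0.4844 0.1425 0.11  ] min [0.456 0.117 0.108] max [0.506 0.17  0.114]
top tool
0.006 0.018 466 [ 0.5113 -0.1622  0.0101] min [ 0.443 -0.221  0.006] max [ 0.582 -0.091  0.018]
0.018 0.03 205 [ 0.5043 -0.1517  0.0225] min [ 0.449 -0.217  0.018] max [ 0.57  -0.097  0.03 ]
0.03 0.05 41 [ 0.4942 -0.1401  0.0354] min [ 0.477 -0.165  0.03 ] max [ 0.517 -0.121  0.05 ]
0.05 0.08 17 [ 0.49   -0.14
[... 1718 characters left out ...]
0.266  0.006] max [ 0.576 -0.097  0.018]
0.018 0.03 235 [ 0.4958 -0.1563  0.0218] min [ 0.317 -0.26   0.018] max [ 0.574 -0.099  0.03 ]
0.03 0.05 71 [ 0.5098 -0.1394  0.0384] min [ 0.485 -0.164  0.03 ] max [ 0.523 -0.122  0.05 ]
0.05 0.08 81 [ 0.5085 -0.1385  0.0647] min [ 0.489 -0.153  0.05 ] max [ 0.518 -0.13   0.08 ]
0.08 0.089 25 [ 0.5099 -0.1382  0.0841] min [ 0.498 -0.15   0.08 ] max [ 0.517 -0.131  0.088]
0.089 0.096 19 [ 0.5098 -0.1381  0.0926] min [ 0.498 -0.149  0.09 ] max [ 0.518 -0.132  0.095]
0.096 0.103 17 [ 0.5109 -0.1391  0.0995] min [ 0.5   -0.151  0.096] max [ 0.518 -0.131  0.103]
0.103 0.108 40 [ 0.5044 -0.1436  0.1052] min [ 0.491 -0.157  0.103] max [ 0.517 -0.13   0.107]
```

>>> {"name": "jog_arm", "arguments": {"commands": [[20,-40,6,0,0,0,1],[24,-42,6,0,0,0,1],[24,-42,6,0,0,0,1],[24,-42,6,0,0,0,1],[24,-42,6,0,0,0,1],[24,-42,6,0,0,0,1],[24,-42,6,0,0,0,1],[24,-42,6,0,0,0,1],[24,-42,6,0,0,0,1],[20,-42,6,0,0,0,1]]}}

```text
time: 1.1
ee_pos: [0.4646, 0.2138, 0.2827]
orientation: [0.549, 3.093, 0.0]
force: [0.8, 0.4, -0.5]
gripper_width: 0.0872
gripper_force: 0.0
```

>>> {"name": "jog_arm", "arguments": {"commands": [[10,-40,0,0,0,0,1],[0,-30,0,0,0,0,1],[0,0,0,0,0,0,1],[0,0,0,0,0,0,1]]}}

```text
time: 1.5
ee_pos: [0.4737, 0.1458, 0.2824]
orientation: [-0.55, -3.093, -0.001]
force: [-0.0, 1.0, -0.8]
gripper_width: 0.0874
gripper_force: 0.0
```

```bash
cat >> h.py <<'E'
from scipy.spatial.transform import Rotation as Ro
def wrist():
    s=robot.state();c=robot.camera("wrist")
    T=np.eye(4);T[:3,:3]=Ro.from_rotvec(s["orientation"]).as_matrix();T[:3,3]=s["ee_pos"]
    W=np.linalg.inv(T@np.array(c["mount"]));c["R"],c["t"]=W[:3,:3],W[:3,3]
    return s,c
def circ(q):
    A=np.c_[2*q[:,:2],np.ones(len(q))];x=np.linalg.lstsq(A,(q[:,:2]**2).sum(1),rcond=None)[0]
    return x[:2],np.sqrt(x[2]+x[0]**2+x[1]**2)
E
python3 - <<'E'
from h import *
s,c=wrist();print(s["time"],s["ee_pos"],s["orientation"],s["joints"],s["force"]);print(np.round(Ro.from_rotvec(s["orientation"]).as_matrix(),3),c["mount"])
save(c,"pics/w1.png");np.savez("w1.npz",**c)
P=cloud(c);Q=P.reshape(-1,3)
for lo,hi in((.08,.089),(.089,.096),(.1,.108),(.109,.118)):
    q=Q[(Q[:,2]>lo)&(Q[:,2]<hi)]
    if len(q)>5: print(lo,hi,len(q),q.mean(0).round(4),q.min(0).round(4),q.max(0).round(4),cv2.minEnclosingCircle((q[:,:2]*1000).astype(np.float32)))
E
```

```text
1.5 [0.47371424 0.14576094 0.28244231] [-5.49920761e-01 -3.09258831e+00 -7.90595003e-04] [-0.57885281  0.1170505   0.21655447  1.87879036 -0.02825989  1.14877395
  0.86668473] [-0.02852372  1.02109401 -0.75066034]
[[-0.939  0.345 -0.   ]
 [ 0.345  0.939  0.001]
 [ 0.001  0.    -1.   ]] [[-3.28889573e-04 -9.66999024e-01 -2.54779864e-01  6.90840886e-02]
 [ 9.99999412e-01 -5.46440396e-05 -1.08347906e-03 -4.77789922e-04]
 [ 1.03380099e-03 -2.54780070e-01  9.66998473e-01 -1.61539860e-01]
 [ 0.00000000e+00  0.00000000e+00  0.00000000e+00  1.00000000e+00]]
0.08 0.089 212 [0.5223 0.1574 0.0819] [0.4509 0.1125 0.08  ] [0.56  0.175 0.089] ((505.47039794921875, 151.1226348876953), 55.89904022216797)
0.089 0.096 495 [0.4728 0.1474 0.0912] [0.4511 0.1094 0.089 ] [0.5178 0.1766 0.0937] ((484.5431823730469, 143.11830139160156), 33.77443313598633)
0.1 0.108 1725 [0.4838 0.1435 0.1041] [0.4558 0.1147 0.1004] [0.5134 0.1718 0.1076] ((484.4998779296875, 143.251953125), 28.93564224243164)
0.109 0.118 83 [0.4842 0.1433 0.112 ] [0.4789 0.1376 0.1092] [0.49   0.1491 0.1137] ((484.53240966796875, 143.3335418701172), 5.853635787963867)
```

View pics/w1.png

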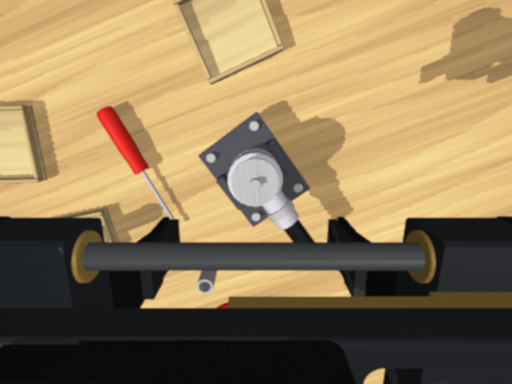

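The wrist picture shows the cover in the gear head at (256,178). It measures (0.4845, 0.1433), with the flange top at 0.105. On to the tool.

>>> {"name": "jog_arm", "arguments": {"commands": [[3,-25,0,0,0,0,1],[3,-40,0,0,0,0,1],[3,-42,0,0,0,0,1],[4,-42,0,0,0,0,1],[4,-42,0,0,0,0,1],[4,-42,0,0,0,0,1],[3,-35,0,0,0,0,1],[3,-21,0,0,0,0,1],[0,0,0,0,0,0,1],[0,0,0,0,0,0,1]]}}

```text
time: 2.55
ee_pos: [0.5014, -0.1412, 0.2822]
orientation: [-0.545, -3.093, -0.001]
force: [-0.5, 0.4, -0.3]
gripper_width: 0.0866
gripper_force: 0.0
```

Run:
```python
from h import *
s,c=wrist();print(s["time"],s["ee_pos"],s["orientation"],s["joints"],s["force"])
save(c,"pics/w2.png");np.savez("w2.npz",**c)
P=cloud(c);Q=P.reshape(-1,3);Q=Q[(abs(Q[:,0]-.51)<.085)&(abs(Q[:,1]+.158)<.085)]
for lo,hi in((.003,.009),(.018,.023),(.027,.034),(.05,.09),(.1,.112)):
    q=Q[(Q[:,2]>lo)&(Q[:,2]<hi)]
    if len(q)>5: print(lo,hi,len(q),q.mean(0).round(4),q.min(0).round(4),q.max(0).round(4),cv2.minEnclosingCircle((q[:,:2]*1000).astype(np.float32)),cv2.minAreaRect((q[:,:2]*1000).astype(np.float32)))
```

```text
2.55 [ 0.50141826 -0.14124906  0.28216873] [-5.44625680e-01 -3.09315385e+00 -1.14444247e-03] [-0.20335709  0.16668625  0.4587867   1.83773521 -0.08108644  1.15626424
  1.5049174 ] [-0.54820705  0.37636186 -0.25770563]
0.003 0.009 3188 [ 0.5114 -0.1636  0.0055] [ 0.4489 -0.2157  0.003 ] [ 0.5669 -0.0987  0.0089] ((506.7830505371094, -160.7464599609375), 73.47514343261719) ((508.37451171875, -159.4228973388672), (109.36803436279297, 105.10566711425781), 81.65357971191406)
0.018 0.023 999 [ 0.5078 -0.16    0.0193] [ 0.4493 -0.2215  0.018 ] [ 0.5716 -0.0989  0.0227] ((510.5690002441406, -159.65892028808594), 76.38890075683594) ((510.7434387207031, -159.6927947998047), (109.41883850097656, 109.90702819824219), 81.64124298095703)
0.027 0.034 400 [ 0.4938 -0.1421  0.0295] [ 0.4775 -0.1692  0.027 ] [ 0.5219 -0.122   0.0337] ((500.9492492675781, -145.553466796875), 23.73764991760254) ((497.2137145996094, -144.146728515625), (47.11948013305664, 39.296165466308594), 67.36995697021484)
0.05 0.09 93 [ 0.4905 -0.1415  0.0714] [ 0.4871 -0.1563  0.0504] [ 0.5001 -0.1319  0.09  ] ((496.0970458984375, -144.10333251953125), 12.865029335021973) ((492.0289306640625, -142.7705078125), (25.729860305786133, 8.56191349029541), 71.85990905761719)
0.1 0.112 432 [ 0.5003 -0.1454  0.1053] [ 0.4871 -0.1592  0.1002] [ 0.5144 -0.1319  0.1077] ((500.77398681640625, -145.6555633544922), 13.759113311767578) ((500.4868469238281, -145.63133239746094), (25.87625503540039, 26.283031463623047), 70.199951171875)
```

View pics/w2.png

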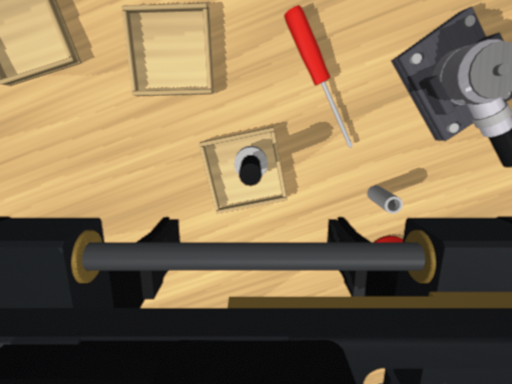

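The tool stands in the tray at (250,165). It measures (0.5005, -0.1455), with the tray centre at (0.5105, -0.1595). I'll descend over the handle.

>>> {"name": "jog_arm", "arguments": {"commands": [[-1,-4,-20,0,0,0,1],[0,0,-35,0,0,0,1],[0,0,-40,0,0,0,1],[0,0,-40,0,0,0,1],[0,0,-35,0,0,0,1],[0,0,-30,0,0,0,1],[0,0,-25,0,0,0,1],[0,0,-15,0,0,0,1],[0,0,0,0,0,0,1],[0,0,0,0,0,0,1]]}}

```text
time: 3.6
ee_pos: [0.5005, -0.1456, 0.0428]
orientation: [-0.544, -3.094, -0.001]
force: [-0.0, -0.5, -0.2]
gripper_width: 0.0867
gripper_force: 0.0
```

>>> {"name": "jog_arm", "arguments": {"commands": [[0,0,0,0,0,0,0.25],[0,0,0,0,0,0,0.2],[0,0,0,0,0,0,0.1],[0,0,0,0,0,0,0],[0,0,0,0,0,0,0],[0,0,0,0,0,0,0],[0,0,0,0,0,0,0],[0,0,0,0,0,0,0]]}}

```text
time: 4.4
ee_pos: [0.4999, -0.147, 0.0426]
orientation: [-0.548, -3.093, -0.0]
force: [1.0, 1.9, 1.1]
gripper_width: 0.0311
gripper_force: 1.0
```

>>> {"name": "jog_arm", "arguments": {"commands": [[0,0,0,0,0,0,0],[0,0,0,0,0,0,0],[0,0,0,0,0,0,0]]}}

```text
time: 4.7
ee_pos: [0.5, -0.1468, 0.0425]
orientation: [-0.548, -3.093, -0.0]
force: [1.0, 0.9, -0.8]
gripper_width: 0.0273
gripper_force: 30.0
```

>>> {"name": "jog_arm", "arguments": {"commands": [[0,0,10,0,0,0,0],[0,0,20,0,0,0,0],[0,0,30,0,0,0,0],[0,0,35,0,0,0,0],[0,0,35,0,0,0,0],[0,0,30,0,0,0,0],[0,0,15,0,0,0,0],[0,0,0,0,0,0,0],[0,0,0,0,0,0,0]]}}

```text
time: 5.6
ee_pos: [0.4991, -0.1471, 0.2172]
orientation: [-0.549, -3.092, -0.0]
force: [0.4, 0.1, -3.4]
gripper_width: 0.0275
gripper_force: 30.0
```

Run:
```python
from h import *
s=robot.state();print(s)
c=robot.camera("scene");P=cloud(c)
m=(P[...,2]>.14)&(np.hypot(P[...,0]-.5,P[...,1]+.146)<.06);v,u=np.nonzero(m)
im=c["image"][90:230,170:320];cv2.imwrite("pics/s2.png",cv2.resize(im[:,:,::-1],None,fx=4,fy=4))
```

```text
{'time': 5.6, 'joints': array([-0.18878915,  0.23056073,  0.46890711,  1.92498424, -0.12202861,
        1.01448625,  1.55385765]), 'joint_vel': array([ 0.00069309,  0.02313894, -0.00558342,  0.01933212, -0.00104957,
       -0.00195342,  0.00128035]), 'tau': array([ 6.67791604e-02, -3.46461868e+01,  3.09461586e+00, -2.36971861e+01,
        5.89756714e-02,  3.35596805e-02, -3.14999495e-03]), 'ee_pos': array([ 0.49913523, -0.14707586,  0.21718348]), 'orientation': array([-5.48514327e-01, -3.09240043e+00, -2.92536007e-04]), 'force': array([ 0.40692332,  0.11123246, -3.43925527]), 'torque': array([-0.00890836, -0.04941022,  0.05119313]), 'gripper_force': 29.991993075236678, 'gripper_width': 0.027483520773366518}
```

View pics/s2.png

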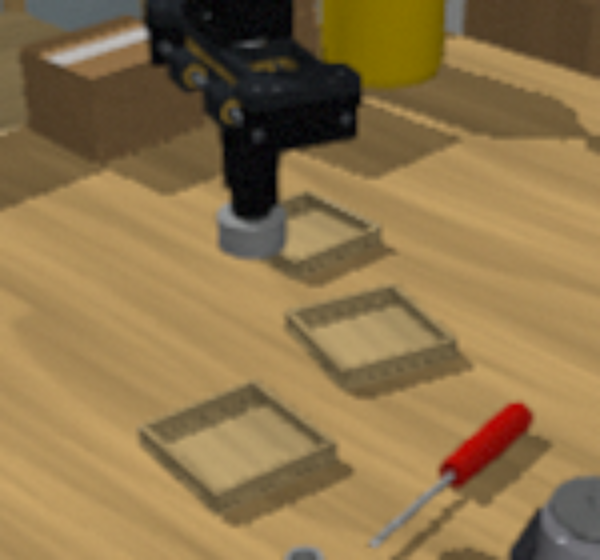

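The tool is held upright, with its head at (250,230), clear of its now empty tray. I'll carry it over the cover.

>>> {"name": "jog_arm", "arguments": {"commands": [[-1,20,0,0,0,0,0],[-2,35,0,0,0,0,0],[-2,40,0,0,0,0,0],[-2,40,0,0,0,0,0],[-2,40,0,0,0,0,0],[-2,40,0,0,0,0,0],[-2,40,0,0,0,0,0],[-2,35,-20,0,0,0,0],[0,0,-20,0,0,0,0],[0,0,0,0,0,0,0]]}}

```text
time: 6.65
ee_pos: [0.4816, 0.1429, 0.1737]
orientation: [-0.543, -3.087, 0.009]
force: [-0.5, -0.2, -2.3]
gripper_width: 0.0276
gripper_force: 30.0
```

>>> {"name": "jog_arm", "arguments": {"commands": [[0,0,0,0,0,0,0],[0,0,0,0,0,0,0]]}}

```text
time: 6.85
ee_pos: [0.4855, 0.1418, 0.1781]
orientation: [0.552, 3.092, 0.0]
force: [-0.4, -0.1, -2.5]
gripper_width: 0.0272
gripper_force: 30.0
```

Run:
```python
from h import *
s=robot.state();print(s["time"],s["ee_pos"],s["orientation"],s["force"])
c=robot.camera("scene");P=cloud(c);zt=s["ee_pos"][2]-.0365
cv2.imwrite("pics/s3.png",cv2.resize(c["image"][140:280,260:390][:,:,::-1],None,fx=4,fy=4))
Q=P.reshape(-1,3);Q=Q[np.hypot(Q[:,0]-.4845,Q[:,1]-.1433)<.04]
q=Q[(Q[:,2]>zt+.003)&(Q[:,2]<zt+.021)];print("head side",len(q),circ(q),q.min(0),q.max(0))
q=Q[(Q[:,2]>zt-.005)&(Q[:,2]<zt+.03)];print("bottom z",np.sort(q[:,2])[:8].round(4))
q=Q[(Q[:,2]>.0945)&(Q[:,2]<.104)];print("flange side",len(q),circ(q))
```

```text
6.85 [0.48554931 0.14180377 0.17806606] [5.51517787e-01 3.09204525e+00 1.05330369e-04] [-0.36129455 -0.12540222 -2.51313749]
head side 124 (array([0.48705848, 0.14110427]), np.float64(0.023172072745550342)) [0.47653146 0.12294024 0.14485763] [0.5121582  0.16574942 0.16254745]
bottom z [0.1399 0.1411 0.1419 0.1425 0.1427 0.1428 0.1428 0.1429]
flange side 143 (array([0.48678406, 0.14361353]), np.float64(0.02200605769546563))
```

View pics/s3.png

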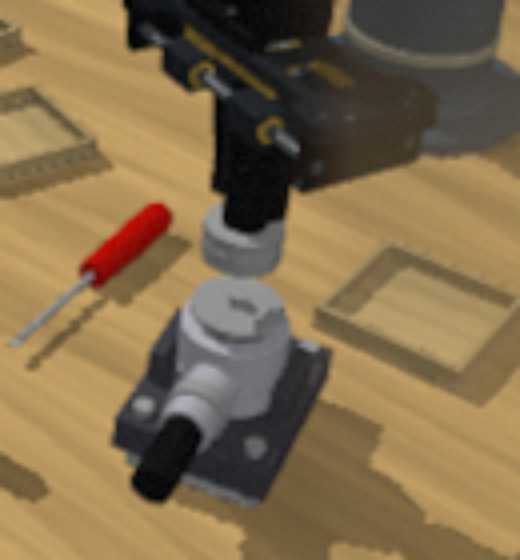

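The head hangs just above the cover's stud at (240,250). It needs about 2 mm in +y.

>>> {"name": "jog_arm", "arguments": {"commands": [[-1,2,-5,0,0,0,0],[0,0,-10,0,0,0,0],[0,0,-8,0,0,0,0],[0,0,-5,0,0,0,0],[0,0,-2,0,0,0,0],[0,0,0,0,0,0,0],[0,0,0,0,0,0,0]]}}

```text
time: 7.6
ee_pos: [0.4841, 0.145, 0.1477]
orientation: [0.548, 3.093, 0.0]
force: [0.7, 0.6, -1.9]
gripper_width: 0.0275
gripper_force: 30.0
```

>>> {"name": "jog_arm", "arguments": {"commands": [[0,0,-1,0,0,0,0],[0,0,-1,0,0,0,0],[0,0,-1,0,0,0,0],[0,0,-1,0,0,0,0],[0,0,0,0,0,0,0]]}}

```text
time: 8.1
ee_pos: [0.4838, 0.1449, 0.1434]
orientation: [-0.548, -3.093, 0.0]
force: [-0.4, -0.8, -3.4]
gripper_width: 0.0273
gripper_force: 30.0
```

>>> {"name": "jog_arm", "arguments": {"commands": [[0,0,-1,0,0,0,0],[0,0,-1,0,0,0,0],[0,0,-1,0,0,0,0],[0,0,0,0,0,0,0]]}}

```text
time: 8.5
ee_pos: [0.484, 0.1449, 0.1406]
orientation: [0.548, 3.093, 0.0]
force: [0.1, 0.3, -0.8]
gripper_width: 0.0273
gripper_force: 30.0
```

>>> {"name": "jog_arm", "arguments": {"commands": [[0,0,-1,0,0,0,0],[0,0,-1,0,0,0,0],[0,0,0,0,0,0,0]]}}

```text
time: 8.8
ee_pos: [0.484, 0.1449, 0.1386]
orientation: [0.548, 3.093, 0.0]
force: [-1.1, -0.4, 1.0]
gripper_width: 0.0274
gripper_force: 30.0
```

>>> {"name": "jog_arm", "arguments": {"commands": [[0,0,-1,0,0,0,0],[0,0,-1,0,0,0,0],[0,0,0,0,0,0,0]]}}

```text
time: 9.1
ee_pos: [0.484, 0.145, 0.1365]
orientation: [0.548, 3.093, 0.0]
force: [-0.6, -0.2, -0.1]
gripper_width: 0.0272
gripper_force: 30.0
```

>>> {"name": "jog_arm", "arguments": {"commands": [[0,0,-1,0,0,0,0],[0,0,-1,0,0,0,0],[0,0,0,0,0,0,0]]}}

```text
time: 9.4
ee_pos: [0.484, 0.145, 0.1344]
orientation: [0.548, 3.093, 0.0]
force: [0.8, 0.5, -0.2]
gripper_width: 0.0275
gripper_force: 30.0
```

>>> {"name": "jog_arm", "arguments": {"commands": [[0,0,-1,0,0,0,0],[0,0,-1,0,0,0,0],[0,0,0,0,0,0,0]]}}

```text
time: 9.7
ee_pos: [0.4842, 0.145, 0.1329]
orientation: [0.548, 3.093, 0.001]
force: [-0.8, -0.6, 3.3]
gripper_width: 0.0273
gripper_force: 30.0
```

>>> {"name": "jog_arm", "arguments": {"commands": [[0,0,-1,0,0,0,0],[0,0,-1,0,0,0,0],[0,0,0,0,0,0,0]]}}

```text
time: 10.0
ee_pos: [0.4846, 0.1451, 0.1315]
orientation: [0.548, 3.092, 0.002]
force: [-1.7, -0.5, 6.8]
gripper_width: 0.0271
gripper_force: 30.0
```

>>> {"name": "jog_arm", "arguments": {"commands": [[0,0,-1,0,0,0,0],[0,0,-1,0,0,0,0],[0,0,0,0,0,0,0]]}}

```text
time: 10.3
ee_pos: [0.4838, 0.1449, 0.1282]
orientation: [-0.548, -3.093, 0.0]
force: [0.7, -0.4, -1.8]
gripper_width: 0.0271
gripper_force: 30.0
```

>>> {"name": "jog_arm", "arguments": {"commands": [[0,0,-1,0,0,0,0],[0,0,-1,0,0,0,0],[0,0,0,0,0,0,0]]}}

```text
time: 10.6
ee_pos: [0.4835, 0.1448, 0.1259]
orientation: [-0.548, -3.092, 0.001]
force: [-1.2, 0.4, -2.2]
gripper_width: 0.0269
gripper_force: 30.0
```

>>> {"name": "jog_arm", "arguments": {"commands": [[0,0,-1,0,0,0,0],[0,0,-1,0,0,0,0],[0,0,0,0,0,0,0]]}}

```text
time: 10.9
ee_pos: [0.4839, 0.1449, 0.1254]
orientation: [-0.548, -3.093, -0.0]
force: [-2.6, -0.5, 5.7]
gripper_width: 0.027
gripper_force: 30.0
```

>>> {"name": "jog_arm", "arguments": {"commands": [[0,0,-0.5,0,0,0,0],[0,0,-0.5,0,0,0,0],[0,0,0,0,0,0,0],[0,0,0,0,0,0,0],[0,0,0,0,0,0,0]]}}

```text
time: 11.4
ee_pos: [0.4839, 0.1449, 0.1254]
orientation: [-0.548, -3.093, -0.001]
force: [-4.5, -1.4, 12.1]
gripper_width: 0.0271
gripper_force: 30.0
```

The force climbed, fell away, then met a hard stop, so the cover should be home. I'll lift and check.

>>> {"name": "jog_arm", "arguments": {"commands": [[0,0,2,0,0,0,0],[0,0,4,0,0,0,0],[0,0,8,0,0,0,0],[0,0,15,0,0,0,0],[0,0,20,0,0,0,0],[0,0,20,0,0,0,0],[0,0,15,0,0,0,0],[0,0,8,0,0,0,0],[0,0,0,0,0,0,0],[0,0,0,0,0,0,0]]}}

```text
time: 12.4
ee_pos: [0.4835, 0.1448, 0.215]
orientation: [-0.548, -3.093, 0.001]
force: [0.6, 1.0, -2.7]
gripper_width: 0.0277
gripper_force: 30.0
```

>>> {"name": "jog_arm", "arguments": {"commands": [[2,-20,0,0,0,0,0],[2,-35,0,0,0,0,0],[3,-40,0,0,0,0,0],[3,-40,0,0,0,0,0],[4,-40,0,0,0,0,0],[4,-40,0,0,0,0,0],[4,-40,0,0,0,0,0],[4,-35,0,0,0,0,0],[0,-14,0,0,0,0,0],[0,0,0,0,0,0,0]]}}

```text
time: 13.4
ee_pos: [0.5088, -0.1619, 0.2146]
orientation: [-0.556, -3.09, 0.002]
force: [-0.8, 0.6, -3.0]
gripper_width: 0.0273
gripper_force: 30.0
```

>>> {"name": "jog_arm", "arguments": {"commands": [[0,0,0,0,0,0,0],[0,0,0,0,0,0,0]]}}

```text
time: 13.6
ee_pos: [0.5099, -0.1571, 0.215]
orientation: [-0.544, -3.093, -0.001]
force: [0.5, 0.4, -2.4]
gripper_width: 0.0278
gripper_force: 30.0
```

Run:
```python
from h import *
s=robot.state();print(s["time"],s["ee_pos"],s["orientation"],s["force"],s["joints"])
ims=[]
for n in("scene","top"):
    c=robot.camera(n);P=cloud(c);Q=P.reshape(-1,3)
    r=np.hypot(Q[:,0]-.485,Q[:,1]-.144)
    f=Q[(r>.009)&(r<.026)&(Q[:,2]>.07)];A=np.c_[f[:,:2]-[.485,.144],np.ones(len(f))]
    print(n,"flange z, slopes",np.linalg.lstsq(A,f[:,2],rcond=None)[0],np.median(f[:,2]))
    e=Q[(r>.0305)&(r<.033)&(Q[:,2]>.06)];print("rim z",np.percentile(e[:,2],[50,75,90]))
    g=Q[(r<.005)];print("stud",np.median(g[:,2]))
    b=Q[(abs(Q[:,0]-.485)<.08)&(abs(Q[:,1]-.144)<.08)&(Q[:,2]>.015)&(Q[:,2]<.05)];print("nest z",np.median(b[:,2]))
    if n=="scene":
        ims=c["image"][140:280,260:390]
        h=Q[(np.hypot(Q[:,0]-s["ee_pos"][0],Q[:,1]-s["ee_pos"][1])<.04)&(Q[:,2]>s["ee_pos"][2]-.034)&(Q[:,2]<s["ee_pos"][2]-.016)]
        print("head",circ(h),h[:,2].min())
cv2.imwrite("pics/s4.png",cv2.resize(ims[:,:,::-1],None,fx=4,fy=4))
```

```text
13.6 [ 0.50986153 -0.15714063  0.21496448] [-5.43983057e-01 -3.09272724e+00 -1.48730506e-03] [ 0.51447429  0.36988288 -2.4068697 ] [-0.16983344  0.25733316  0.4724356   1.89910472 -0.13742163  1.0180403
  1.58440044]
scene flange z, slopes [0.00018755 0.00740634 0.0883354 ] 0.08829712535320762
rim z [0.07740262 0.08295932 0.08419242]
stud 0.09555647788098931
nest z 0.03410151957883367
head (array([ 0.51197282, -0.15717351]), np.float64(0.022742066863549643)) 0.18100716732052352
top flange z, slopes [-0.01198267 -0.00046308  0.08864071] 0.08870806375715323
rim z [0.08340482 0.08560149 0.08709417]
stud 0.09601792125999874
nest z 0.03490696551867771
```

View pics/s4.png

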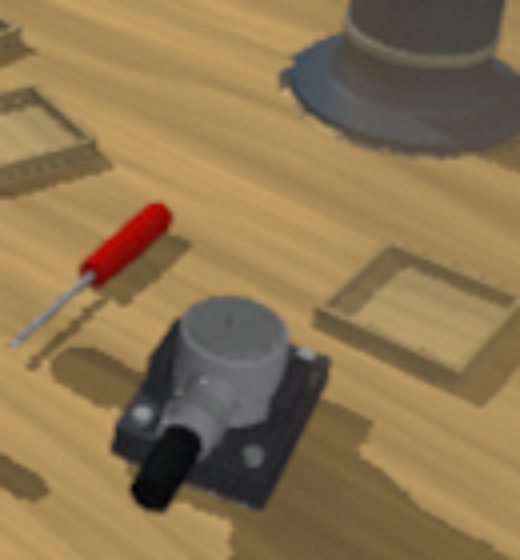

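The cover sits flush at (235,325): flange top at 0.0885 and rim at about 0.0845, which matches the 4 mm flange, and it is level. Now I'll set the tool back in its tray.

>>> {"name": "jog_arm", "arguments": {"commands": [[0,-2,-15,0,0,0,0],[0,0,-25,0,0,0,0],[0,0,-30,0,0,0,0],[0,0,-30,0,0,0,0],[0,0,-25,0,0,0,0],[0,0,-20,0,0,0,0],[0,0,-12,0,0,0,0],[0,0,-6,0,0,0,0],[0,0,0,0,0,0,0],[0,0,0,0,0,0,0]]}}

```text
time: 14.7
ee_pos: [0.5107, -0.1612, 0.0534]
orientation: [0.548, 3.092, 0.0]
force: [0.0, -0.6, -1.6]
gripper_width: 0.0275
gripper_force: 30.0
```

>>> {"name": "jog_arm", "arguments": {"commands": [[0,0,-2,0,0,0,0],[0,0,-2,0,0,0,0],[0,0,-2,0,0,0,0],[0,0,0,0,0,0,0]]}}

```text
time: 15.1
ee_pos: [0.5098, -0.161, 0.0464]
orientation: [-0.548, -3.093, -0.0]
force: [0.0, -0.2, -3.5]
gripper_width: 0.0276
gripper_force: 30.0
```

>>> {"name": "jog_arm", "arguments": {"commands": [[0,0,-1,0,0,0,0],[0,0,-1,0,0,0,0],[0,0,0,0,0,0,0]]}}

```text
time: 15.4
ee_pos: [0.5098, -0.161, 0.0444]
orientation: [-0.548, -3.093, -0.0]
force: [0.5, 0.4, -1.7]
gripper_width: 0.0276
gripper_force: 30.0
```

>>> {"name": "jog_arm", "arguments": {"commands": [[0,0,-1,0,0,0,0],[0,0,-1,0,0,0,0],[0,0,0,0,0,0,0],[0,0,0,0,0,0,0]]}}

```text
time: 15.8
ee_pos: [0.5099, -0.1611, 0.0426]
orientation: [-0.548, -3.093, -0.0]
force: [0.9, -0.0, -2.2]
gripper_width: 0.0273
gripper_force: 30.0
```

>>> {"name": "jog_arm", "arguments": {"commands": [[0,0,-0.7,0,0,0,0],[0,0,0,0,0,0,0],[0,0,0,0,0,0,0]]}}

```text
time: 16.1
ee_pos: [0.51, -0.1611, 0.0425]
orientation: [0.548, 3.093, 0.001]
force: [-2.5, 0.5, 6.2]
gripper_width: 0.0272
gripper_force: 30.0
```

>>> {"name": "jog_arm", "arguments": {"commands": [[0,0,-0.7,0,0,0,0],[0,0,0,0,0,0,0],[0,0,0,0,0,0,0]]}}

```text
time: 16.4
ee_pos: [0.51, -0.1611, 0.0424]
orientation: [0.548, 3.093, 0.001]
force: [-4.5, 1.4, 10.0]
gripper_width: 0.0276
gripper_force: 30.0
```

The tool is down. I'll ease off the pressure, open slowly, then rise.

>>> {"name": "jog_arm", "arguments": {"commands": [[0,0,1,0,0,0,0],[0,0,0.5,0,0,0,0],[0,0,0,0,0,0,0.35],[0,0,0,0,0,0,0.4],[0,0,0,0,0,0,0.6],[0,0,0,0,0,0,0.8],[0,0,0,0,0,0,1],[0,0,0,0,0,0,1],[0,0,0,0,0,0,1],[0,0,0,0,0,0,1]]}}

```text
time: 17.4
ee_pos: [0.5099, -0.1611, 0.0427]
orientation: [0.548, 3.093, 0.0]
force: [-0.2, -0.7, 0.3]
gripper_width: 0.0749
gripper_force: 0.0
```

>>> {"name": "jog_arm", "arguments": {"commands": [[0,0,10,0,0,0,1],[0,0,20,0,0,0,1],[0,0,30,0,0,0,1],[0,0,35,0,0,0,1],[0,0,40,0,0,0,1],[0,0,40,0,0,0,1],[0,0,35,0,0,0,1],[0,0,20,0,0,0,1],[0,0,0,0,0,0,1],[0,0,0,0,0,0,1]]}}

```text
time: 18.4
ee_pos: [0.5096, -0.161, 0.2728]
orientation: [0.548, 3.093, 0.001]
force: [0.2, -0.0, 0.4]
gripper_width: 0.087
gripper_force: 0.0
```

Run:
```python
from h import *
s,c=wrist();print(s["time"],s["ee_pos"],s["gripper_width"],s["force"]);save(c,"pics/w3.png")
Q=cloud(c).reshape(-1,3);Q=Q[(abs(Q[:,0]-.51)<.085)&(abs(Q[:,1]+.158)<.085)]
for lo,hi in((.027,.034),(.1,.112)):
    q=Q[(Q[:,2]>lo)&(Q[:,2]<hi)];print(lo,len(q),np.median(q[:,2]),cv2.minEnclosingCircle((q[:,:2]*1000).astype(np.float32)))
```

```text
18.4 [ 0.50955525 -0.16100875  0.2728094 ] 0.08703264594239914 [ 0.1992228  -0.03885346  0.43346529]
0.027 425 0.029473656986883506 ((510.5411071777344, -161.5183563232422), 23.866374969482422)
0.1 456 0.1053478663575928 ((510.2422790527344, -161.50592041015625), 13.863682746887207)
```

View pics/w3.png

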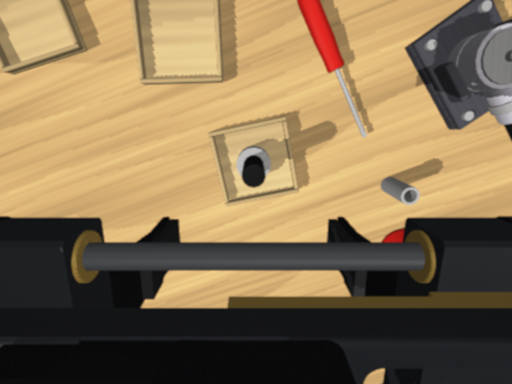

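The tool stands upright at (254,163), 2 mm from the tray's centre, and the gripper is clear. I'll hand the job in.

```bash
python3 -c "
from station import robot
print(robot.close_job())"
```

```text
the job is handed in; nothing more can be done
None
```

I pressed the cover home with the seating tool (flange flush on the rim and level, highest reading about 15 N), stood the tool upright in its tray about 2 mm from the centre, and handed the job in at 18.4 s; no verdict came back.

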